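Snap the caps onto the glaze jars

ROBOT

A 6-joint arm with a two-finger parallel gripper is mounted at the origin on a cart in front of the work surface, level with it; the furniture and walls round the work are solid. World frame = base frame: x ahead of the robot, y to its left, z up, the work surface at z = 0. Lengths are in m, angles in degrees, forces in N, time in s.
With the tool pointing down it reaches from about 0.4 to 0.825 m from the base axis. Payload 7 kg.
Tool frame: the origin (TCP) lies midway between the tips of the shut fingers; the grasp point (between the pads) lies 19 mm behind it; z points along the fingers, y is the line along which they close (so a half turn about z gives the same grasp; the last joint's range is limited). The gripper opens to 88 mm and grips with 3 to 60 N. Pads are 19 mm wide; open, the fingers measure 130 mm over their backs; the gripper's body (78 mm by 193 mm) begins 47 mm behind the grasp point.
Start: joints at [-25.491, 20.546, 0.682, 0, -70.136, -16.507], TCP at [0.502, -0.452, 0.203] pointing down, gripper open.
Joint ranges: [-176.03, 176.03], [-82.01, 121.73], [-58.28, 71.71], [-173.87, 95.51], [-174.79, -0.11], [-173.66, 173.66]. Speed limits (degrees/s): [136.94, 136.94, 172.46, 180, 180, 180].

INTERFACE

Orientations are given as [roll, pitch, yaw] about the fixed x, y, z axes, in that order (R = Rz(yaw) Ry(pitch) Rx(roll)).
In Python, from plant import r gives the robot as it stands.
- The arm moves only by the tool carry_out, never from a script. Its argument "deltas" is a list of rows, each a list of 3 entries, a list of its own where there are three numbers: the opening, from 0 (shut) to 1 (fully open), then the shift along the tool's x, y, z in mm, then the turn, a rotation vector about the tool's x, y, z in rad. In form: [[gripper, [tx, ty, tz], [rx, ry, rz]], ...]. A call has 1 to 12 rows; each row is the pose to reach, as a shift and turn from the pose commanded when the call began, along the tool's axes at that moment; what a row does not reach only later rows make up. A row lasts 1/10 s, in which the tool goes at most 50 mm and 8.59 degrees, less where a joint would pass 70% of its speed; a pose out of reach is approached as far as the arm can. A call with a gripper value outside its range is refused whole. The fingers move at their own pace and stop on an object; "squeeze" is the grip in N (left out, the last holds). Time passes only in rows, so rows that repeat a pose let the fingers close. It gives the time, the measured TCP pose, the force, the opening and the grip force at its end, in the units of the state.
- r.get_state(): the state, without advancing time (a new reading comes with each control period).
- r.capture(name): name is "scene" or "top"; returns (picture, depth): 420x560x3 uint8, red, green, blue; 420x560 float32, m along the optical axis (not along the pixel's ray), 0 where there is no reading.
- r.get_calibration(name): a dict with "fov_y" (degrees; the focal length in pixels is half the picture's height over the tangent of half this angle, whatever the lens; pixels are square), "cx", "cy" (the principal point, pixels), "view" (4x4, takes a point from world to camera coordinates). Camera axes: x right, y down, z forward; pixel columns grow to the right and rows downward; lengths in m; the calibration is good to about 2 mm. A picture is of the moment at which its call begins. get_calibration takes no time and is no camera call.
- r.close_job(): hands the job in; it is judged then, once.
The state is a dict: "time_s": time; "joints": joint angles; "qd": joint speeds; "joint_torque": joint torques, N m; "tcp_pos": TCP position; "eef_rot": TCP orientation; "contact_force": force on the tool from outside, world axes, zero at the start; "moment": the same for the moment, N m; "gripper_width": finger opening in m; "gripper_force": force on a finger pad.
Only numpy, scipy, OpenCV 4.12 (cv2) and the standard library are available. Lean on these libraries where they do the work, as an engineer would, in place of code of your own. Each camera call takes 0.05 s, during which the arm holds its last target. There are 200 camera calls.

TASK

Close the two glaze jars in the plywood caddy. First press down the cap that has only been set loosely on its jar until it clicks fully home; then pick up the other cap from the bench, put it on the bare jar neck, press it down past the click until it is fully home too, and keep pressing. Finish while still holding that second cap down firmly with the gripper, and leave the bottles around the work where they stand.

Things in the scene. Friction and masses are not known exactly. Their poses are not given: they have to be found in the camera images.
- caddy: Plywood caddy fixed to the bench, 84 x 206 mm, 40 mm high at its ends, with two white jars in it, 110 mm apart along its y axis; z up, yaw any direction. Origin: centre of its underside, on the bench. Each jar has a flat shoulder 58 mm above the bench, out of which rises a round neck of 24 mm diameter, its top 84 mm above the bench, tapering to 17 mm across at the very top.
- neck_a (a point): Centre of the top of the neck of the jar that already carries a loosely set cap (+55 mm along the caddy's y), 84 mm above the bench. Round the neck, centred 14 mm below its top, are four sprung steel nubs standing 4 mm out of it; they give way when a cap's inner bead is pressed over them.
- neck_b (a point): Centre of the top of the neck of the bare jar (-55 mm along the caddy's y), 84 mm above the bench; the same neck and nubs as neck_a.
- cap_a: Round black snap cap, 40 mm diameter, 26 mm high, closed flat top, 30 g, at the start set loosely on jar a, resting on the nubs, its origin 10 mm below the neck top. Origin: centre of its mouth (underside), z up. Inside, the mouth has a rounded bead leaving an opening 26 mm across; it is 22.5 mm deep inside. Fully home, its origin is 22.5 mm below the neck top.
- cap_a_top (a point): Centre of cap a's flat top, 26 mm above its origin: 100 mm above the bench while loose, 87.5 mm when home. Pressed here it resists with up to 8 to 14 N at first; within the first 6 mm or so the resistance suddenly drops (click), and 12.5 mm down it stops hard on the neck top. It then stays when let go.
- cap_b: A second cap exactly like cap a (40 mm diameter, 26 mm high, 25 to 45 g), lying mouth down on the bench at the start. Origin: centre of its mouth, z up. It goes on the bare jar, where it behaves just like cap a: loosely on the nubs its origin is 10 mm below the neck top, fully home 22.5 mm.
- cap_b_top (a point): Centre of the flat top of cap b, 26 mm above its origin.
- bottle_near: Loose needle-tip squeeze bottle, 32 mm diameter, 113 mm high with the pin in its tip, standing near the robot's edge of the bench. A bystander. Origin: centre of its underside.
- bottle_mid: Loose needle-tip squeeze bottle, 43 mm diameter, 109 mm high, standing behind the work. A bystander. Origin: centre of its underside.
- bottle_right: Loose wide needle-tip squeeze bottle, 50 mm diameter, 110 mm high, standing at the right of the work. A bystander. Origin: centre of its underside.
There are look-alikes about, which are no part of the job. Leave any white look-alike of the cap_a alone.

How it is judged (in metres and radians):
On the way, in this order (a step that is already met when the one before it is completed fails the run):
1. the loosely set cap is pressed fully home on its jar, while the other cap is still off its jar (z of cap_a in the frame of neck_a below -0.0205 m and horizontal distance between cap_a and neck_a below 0.004 m and horizontal distance between cap_b and neck_b above 0.03 m), for 0.2 s.
2. the second cap is pressed past the click, fully home on the bare jar (z of cap_b in the frame of neck_b below -0.0205 m and horizontal distance between cap_b and neck_b below 0.004 m), for 0.2 s.
At the end, for the whole second after the job is handed in: Both caps sit fully home and level on their jars (origin at least 20.5 mm below the neck top, within 4 mm of its axis, tilted less than 0.1 rad), and the gripper is still pressing the second cap down onto its jar with more than 2 N (all of step 2 and z of cap_a in the frame of neck_a below -0.0205 m and horizontal distance between cap_a and neck_a below 0.004 m and angle between each of cap_a, cap_b's own z axis and vertical below 0.1 rad and contact force between cap_b and caddy above 2 N and contact force between any of the fingers, the arm and cap_b above 1 N and linear speed of cap_b below 0.02 m/s); the arm keeps its last pose, push and grip.
It fails at once if a bystander bottle is pushed more than 30 mm away or knocked over (distance of any of bottle_near, bottle_mid, bottle_right from where it was at the start of the episode above 0.03 m or angle between any of bottle_near, bottle_mid, bottle_right's own z axis and vertical above 0.5 rad).
It also fails if it takes over 58 s, if anything falls off the work surface, if the arm or the gripper's body presses on something with over 40 N, if the wrist force passes 120 N, or if a joint passes its speed limit or range.

## Working session

There is one attempt and no reset: what is moved stays moved. The work goes in short steps, Python scripts to look and compute and a tool call to move; the robot and the scene stay as the last step left them, time stands still between calls to the robot, and variables do not carry over. Pictures are saved under pics/ and viewed, at most 10 in all, crops included, and the job is handed in when it is done.

Besides the shell and the picture viewer there is one more tool, called after "Call:" as a command line: name --argument value ..., lists and objects as JSON in quotes. carry_out: Moves the arm, as the interface text tells. Its arguments: {"type":"object","properties":{"deltas":{"type":"array"},"squeeze":{"type":"number"}},"required":["deltas"]}

```bash
mkdir -p pics
cat > h.py <<'E'
import numpy as np, cv2
from plant import r
def cap(n):
    im,d=r.capture(n); np.savez(f'{n}.npz',im=im,d=d); return im,d
def K(n):
    c=r.get_calibration(n); f=210/np.tan(np.radians(c['fov_y']/2)); return f,c['cx'],c['cy'],np.array(c['view'])
def plane(n,u,v,z):
    f,cx,cy,V=K(n); R,t=V[:3,:3],V[:3,3]; o=-R.T@t; d=R.T@np.array([(u-cx)/f,(v-cy)/f,1]); return o+d*(z-o[2])/d[2]
def cloud(n,d):
    f,cx,cy,V=K(n); v,u=np.mgrid[:420,:560]; P=np.stack([(u-cx)/f*d,(v-cy)/f*d,d],-1); return (P-V[:3,3])@V[:3,:3]
E
python3 - <<'E'
from h import *
for n in('scene','top'):
    im,d=cap(n); cv2.imwrite(f'pics/{n}0.png',cv2.resize(im[:,:,::-1],(800,600)))
    f,cx,cy,V=K(n); print(n,f,cx,cy,-V[:3,:3].T@V[:3,3])
print(r.get_state())
E
```

```text
scene 410.4527691346495 270.7421929098029 213.56970519706678 [-0.09637195 -0.31855542  0.56959118]
top 449.1674638906232 278.3096947733153 216.117622351058 [ 0.42958365 -0.02943314  0.95827488]
{'time_s': 0.1, 'joints': array([-2.54920287e+01,  2.05870194e+01,  6.37989144e-01, -1.77631715e-02,
       -7.01365708e+01, -1.65066219e+01]), 'qd': array([ 0.067351  , -0.15397918,  0.11467352, -0.02486003, -0.02184071,
       -0.09337934]), 'joint_torque': array([-1.79086750e-03, -5.84160769e+01,  2.93753582e+01,  7.01556623e+00,
        1.01575413e-02, -4.57425926e-05]), 'tcp_pos': array([ 0.50124476, -0.45135261,  0.20171199]), 'eef_rot': array([ 1.79913182e+02, -8.31255683e-03, -1.32004692e+02]), 'contact_force': array([-0.67081573,  1.04213567, -0.15458196]), 'moment': array([-0.00487165, -0.0332186 , -0.01865402]), 'gripper_force': 0.0, 'gripper_width': 0.08760251302995702}
```

View pics/scene0.png

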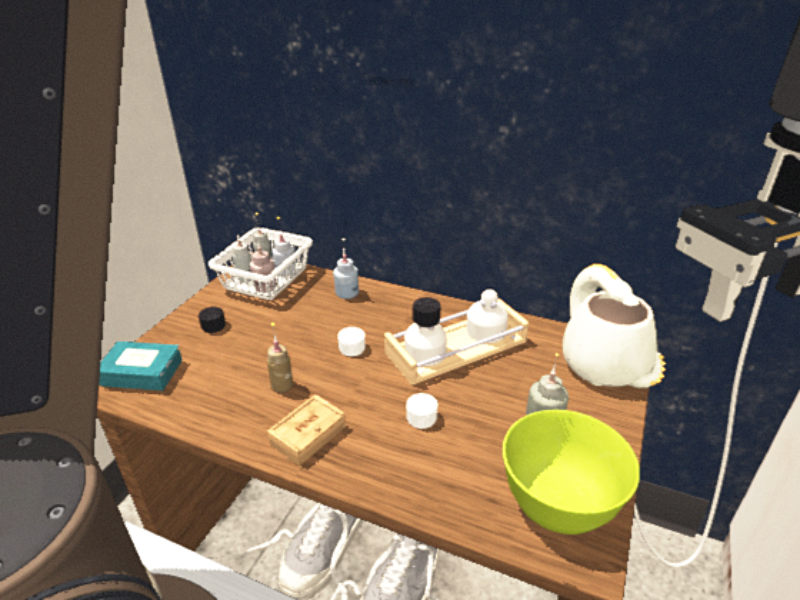

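View pics/top0.png

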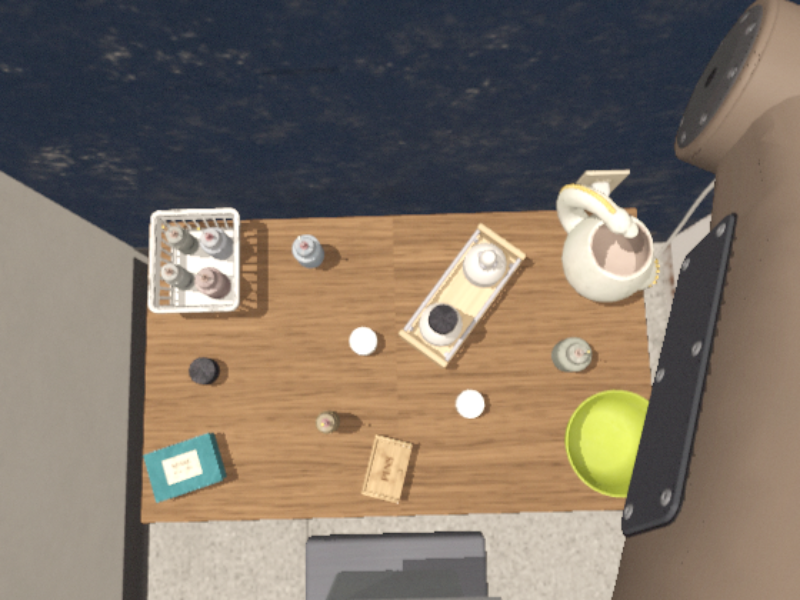

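Candidates for cap b (pixels in the 800x600 top view): black cap on the bench at (203,371), white look-alikes at (363,341) and (470,404). Cap a is the black one on the jar at (442,320), and the bare neck is at (487,257). I choose the black bench cap. Next I measure and take one close crop.

```bash
cat > m.py <<'E'
from h import *
def blobs(n,im,z,boxes):
    out=[]
    m=(im.max(2)<75).astype(np.uint8)
    for (u0,v0,u1,v1) in boxes:
        s=np.zeros_like(m); s[v0:v1,u0:u1]=m[v0:v1,u0:u1]
        c=max(cv2.findContours(s,0,1)[0],key=cv2.contourArea); out.append(c)
    return out
if __name__=='__main__':
    Z=np.load('top.npz'); im,d=Z['im'],Z['d']; P=cloud('top',d)
    for nm,z,b in(('b',.026,(125,240,160,275)),('a',.1,(293,205,328,245))):
        sub=P[b[1]:b[3],b[0]:b[2]]; si=im[b[1]:b[3],b[0]:b[2]]
        k=(abs(sub[...,2]-z)<.006)&(si.max(2)<90)
        v,u=np.nonzero(k); c,rad=cv2.minEnclosingCircle(np.stack([u+b[0],v+b[1]],1).astype(np.float32))
        q=sub[k]; print(nm,'n',k.sum(),'z',np.median(q[:,2]),'circ',plane('top',*c,z),2*rad*(.958-z)/449,'mean px',plane('top',u.mean()+b[0],v.mean()+b[1],z),'cloud',q.mean(0))
    b=(325,165,355,200); sub=P[b[1]:b[3],b[0]:b[2]]
    k=abs(sub[...,2]-.084)<.005; v,u=np.nonzero(k); print('neck',k.sum(),plane('top',u.mean()+b[0],v.mean()+b[1],.084),sub[k].mean(0))
    # bystanders/obstacles: tall points on the bench
    k=(P[...,2]>.06)&(P[...,2]<.2)&(P[...,1]>-.45); l,lab,st,ce=cv2.connectedComponentsWithStats(k.astype(np.uint8))
    for i in range(1,l):
        if st[i,4]>30:
            q=P[lab==i]; print(ce[i].round(),st[i,4],q.min(0).round(3),q.max(0).round(3))
    a=cv2.resize(im[225:285,110:190,::-1],(400,300),interpolation=2); c=cv2.resize(im[150:260,270:380,::-1],(300,300),interpolation=2)
    cv2.imwrite('pics/crop1.png',np.hstack([a,c]))
E
python3 m.py
```

```text
b n 66 z 0.023847657087710562 circ [0.48794    0.26328205 0.026     ] 0.03851215427118314 mean px [0.48311271 0.2585703  0.026     ] cloud [0.48324797 0.25923382 0.02383639]
a n 189 z 0.09847432787883445 circ [ 0.54296852 -0.0828065   0.1       ] 0.03776395221701709 mean px [ 0.54451795 -0.08202994  0.1       ] cloud [ 0.54474739 -0.08212738  0.09841936]
neck 90 [ 0.62909011 -0.15104004  0.084     ] [ 0.62954204 -0.15131126  0.08203714]
[228. 105.] 14256 [ 0.525 -0.433  0.06 ] [0.779 0.543 0.2  ]
[422. 168.] 2391 [ 0.574 -0.382  0.06 ] [ 0.734 -0.259  0.129]
[122. 165.] 143 [0.668 0.281 0.061] [0.692 0.307 0.111]
[147. 166.] 154 [0.662 0.229 0.06 ] [0.69  0.258 0.091]
[213. 172.] 135 [0.647 0.096 0.06 ] [0.673 0.121 0.108]
[341. 181.] 160 [ 0.617 -0.167  0.06 ] [ 0.648 -0.139  0.086]
[120. 191.] 151 [0.613 0.285 0.061] [0.638 0.31  0.091]
[144. 195.] 170 [0.602 0.235 0.061] [0.63  0.262 0.108]
[310. 223.] 345 [ 0.524 -0.103  0.075] [ 0.564 -0.064  0.103]
[405. 247.] 153 [ 0.48  -0.285  0.06 ] [ 0.507 -0.259  0.109]
[420. 306.] 361 [ 0.301 -0.36   0.06 ] [ 0.44  -0.244  0.075]
[228. 296.] 135 [0.397 0.069 0.06 ] [0.42  0.093 0.114]
```

View pics/crop1.png

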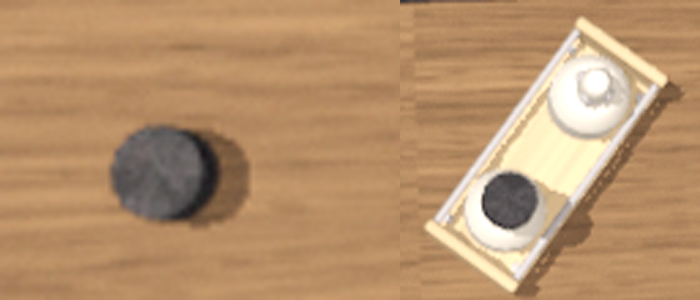

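The crop confirms it: a round black cap lies alone on the bench at about full-res (141,259). In the caddy, the loose black cap is at (311,224) and the bare neck at (341,181). Next I refine with both views and check the walls.

```bash
cat > m2.py <<'E'
from h import *
def dark(im,n,b,z,thr=100):
    s=np.zeros(im.shape[:2],np.uint8); s[b[1]:b[3],b[0]:b[2]]=(im.max(2)<thr)[b[1]:b[3],b[0]:b[2]]*255
    return max(cv2.findContours(s,0,1)[0],key=cv2.contourArea)
if __name__=='__main__':
    Z=np.load('top.npz'); im,d=Z['im'],Z['d']; P=cloud('top',d)
    for nm,z,h0,b in(('b',.026,.012,(120,235,175,285)),('a',.1,.09,(285,200,335,250))):
        s=np.zeros(d.shape,np.uint8); k=P[...,2]>h0; s[b[1]:b[3],b[0]:b[2]]=k[b[1]:b[3],b[0]:b[2]]
        c=max(cv2.findContours(s,0,1)[0],key=cv2.contourArea); e=cv2.fitEllipse(c); w=plane('top',*e[0],z)
        print(nm,'depth',w,np.array(e[1])*(.958-z)/449, np.array(e[0]))
        q=P[s>0]; print('  mid',(np.percentile(q,1,0)+np.percentile(q,99,0))/2,np.ptp(q,0))
    Q=P[(P[...,2]>.033)&(P[...,2]<.046)]; k=(Q[:,0]>.45)&(Q[:,0]<.7)&(Q[:,1]>-.24)&(Q[:,1]<-.02)
    r_=cv2.minAreaRect((Q[k][:,:2]*1000).astype(np.float32)); print('caddy',r_, cv2.boxPoints(r_).round())
    q=P[145:225,325:360]; f=P[165:200,325:358]; k=f[...,2]>.076; print('neck',f[k].mean(0),np.ptp(f[k],0),f[...,2].max())
    for zz in(.1,.2,.3):
        k=abs(P[...,2]-zz)<.02; Q=P[k]; print('back',zz,np.percentile(Q[(Q[:,0]>.68)&(abs(Q[:,1])<.2),0],[5,50]) , 'left',np.percentile(Q[(Q[:,1]>.33)&(Q[:,0]<.6),1],[5,50]) if ((Q[:,1]>.33)&(Q[:,0]<.6)).any() else None)
    S=np.load('scene.npz'); ims,ds=S['im'],S['d']; PS=cloud('scene',ds)
    for nm,p in(('a',[.5435,-.0825]),('b',[.487,.261]),('n',[.629,-.151])):
        z={'a':.1,'b':.026,'n':.084}[nm]; k=(np.hypot(PS[...,0]-p[0],PS[...,1]-p[1])<.03)&(abs(PS[...,2]-z)<.004)
        Q=PS[k]; print('scene',nm,len(Q),(np.percentile(Q,2,0)+np.percentile(Q,98,0))/2,np.ptp(Q,0))
    k=(PS[...,1]<-.24)&(PS[...,0]>.55)&(PS[...,0]<.75)&(PS[...,1]>-.4)&(PS[...,2]>.02)&(PS[...,2]<.3); print('kettle',PS[k].min(0),np.percentile(PS[k],99,0))
E
python3 m2.py
```

```text
b depth [0.48739399 0.26333989 0.026     ] [0.03925852 0.04053821] [141.84640503 259.5753479 ]
  mid [0.46823687 0.1272832  0.48596899] [0.07798174 0.31475463 0.94610762]
a depth [ 0.54329475 -0.08342536  0.1       ] [0.03729823 0.03787132] [309.84469604 223.05130005]
  mid [ 0.49542008 -0.06545977  0.52602111] [0.13397035 0.07406576 0.86819336]
caddy ((587.4671630859375, -118.11431884765625), (83.65779113769531, 206.91204833984375), 51.866249084472656) [[ 480.  -87.]
 [ 643. -215.]
 [ 695. -149.]
 [ 532.  -21.]]
neck [ 0.61758155 -0.14405396  0.1327865 ] [0.21174358 0.13350355 0.88183077] 0.9582748765346157
back 0.1 [0.77595339 0.77684009] left None
back 0.2 [0.77582653 0.77683205] left None
back 0.3 [0.77582186 0.77680212] left None
scene a 192 [ 0.5418959  -0.0843898   0.09919074] [0.03916222 0.03890372 0.00685709]
scene b 150 [0.48535168 0.26505099 0.02523086] [0.03709533 0.03954515 0.00622248]
scene n 57 [ 0.62722168 -0.15198051  0.08258565] [0.02076438 0.02290439 0.00587733]
kettle [ 0.56753194 -0.3998905   0.02004416] [ 0.7071798  -0.26505328  0.1241459 ]
```

```bash
cat >> h.py <<'E'
from scipy.spatial.transform import Rotation as Ro
def go(p,yaw):
    s=r.get_state(); R=Ro.from_euler('xyz',s['eef_rot'],degrees=True); T=Ro.from_euler('xyz',[180,0,yaw],degrees=True)
    print('t',s['time_s'],'tcp',s['tcp_pos'].round(4),s['eef_rot'].round(2),'shift mm',(R.inv().apply(np.array(p)-s['tcp_pos'])*1000).round(1),'rv',(R.inv()*T).as_rotvec().round(3))
E
python3 - <<'E'
from h import *
Z=np.load('top.npz'); P=cloud('top',Z['d']); print(P[250,[40,60,80,90,95,100,105,110]].round(3))
k=(P[...,2]>.03)&(P[...,1]>.15)&(P[...,1]<.36)&(P[...,2]<.15); Q=P[k]
print('teal',Q[Q[:,0]<.45].min(0),Q[Q[:,0]<.45].max(0),'basket',Q[Q[:,0]>.52].min(0))
go([.543,-.084,.16],-132)
E
```

```text
[[ 0.524  0.538 -0.087]
 [ 0.531  0.54  -0.184]
 [ 0.539  0.539 -0.295]
 [ 0.544  0.54  -0.364]
 [ 0.547  0.538 -0.395]
 [ 0.549  0.537 -0.43 ]
 [ 0.512  0.352 -0.003]
 [ 0.512  0.34   0.   ]]
teal [0.30971993 0.23288711 0.03000759] [0.39671809 0.34326681 0.03361661] basket [0.56971431 0.15007731 0.0300287 ]
t 0.1 tcp [ 0.5012 -0.4514  0.2017] [ 1.7991e+02 -1.0000e-02 -1.3200e+02] shift mm [-300.9  214.7   42. ] rv [ 0.002 -0.    -0.   ]
```

Call:
carry_out --deltas '[[0,[-38,27,0],[0,0,0]],[0,[-76,54,0],[0,0,0]],[0,[-114,81,0],[0,0,0]],[0,[-152,108,0],[0,0,0]],[0,[-190,135,0],[0,0,0]],[0,[-228,162,0],[0,0,0]],[0,[-266,189,0],[0,0,0]],[0,[-301,215,0],[0,0,0]],[0,[-301,215,20],[0,0,0]],[0,[-301,215,60],[0,0,0]],[0,[-301,215,80],[0,0,0]],[0,[-301,215,80],[0,0,0]]]' --squeeze 30

```text
time_s: 1.3
tcp_pos: [0.5407, -0.084, 0.1194]
eef_rot: [179.7, -0.3, -132.0]
contact_force: [0.2, -1.2, 1.0]
gripper_width: 0.0009
gripper_force: 0.0
```

Run:
```python
from h import *
s=r.get_state(); print(s['contact_force'],s['gripper_width'])
go([.543,-.084,.1],-132)
im,d=cap('scene'); cv2.imwrite('pics/s1.png',cv2.resize(im[190:310,240:400,::-1],(800,600)))
```

```text
[ 0.2471986  -1.20109898  0.98582414] 0.0008982218266291982
t 1.3 tcp [ 0.5407 -0.084   0.1194] [ 179.75   -0.26 -132.  ] shift mm [-1.6 -1.8 19.3] rv [ 0.004 -0.005 -0.   ]
```

View pics/s1.png

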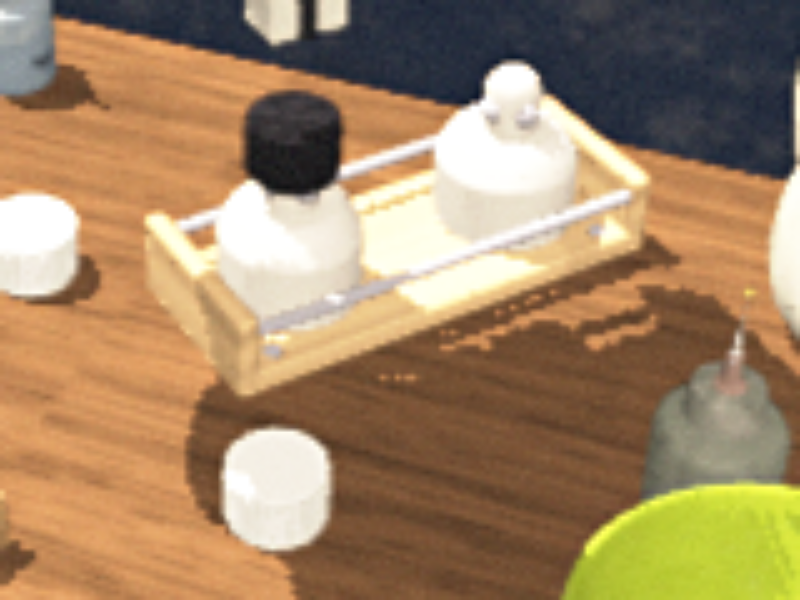

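The shut fingertips hang right above cap a: tips at crop (297,35), cap top at (297,105). The bare neck is at (513,75). Now I press down slowly.

Call:
carry_out --deltas '[[0,[-1,-1,8],[0,0,0]],[0,[-1,-1,14],[0,0,0]],[0,[-1,-1,20],[0,0,0]],[0,[-1,-1,24],[0,0,0]],[0,[-1,-1,26],[0,0,0]],[0,[-1,-1,26],[0,0,0]]]'

```text
time_s: 1.95
tcp_pos: [0.5445, -0.0841, 0.0964]
eef_rot: [180.0, -0.0, -132.0]
contact_force: [-0.1, 0.7, -0.4]
gripper_width: 0.0007
gripper_force: 0.0
```

Call:
carry_out --deltas '[[0,[0,0,2],[0,0,0]],[0,[0,0,4],[0,0,0]],[0,[0,0,6],[0,0,0]],[0,[0,0,6],[0,0,0]]]'

```text
time_s: 2.35
tcp_pos: [0.5445, -0.084, 0.0903]
eef_rot: [180.0, -0.0, -132.0]
contact_force: [0.0, 0.0, 0.1]
gripper_width: 0.0007
gripper_force: 0.0
```

Run:
```python
from h import *
im,d=cap('scene'); P=cloud('scene',d)
k=(np.hypot(P[...,0]-.543,P[...,1]+.084)<.03)&(P[...,2]>.06)&(P[...,2]<.15)&(im.max(2)<70); print(k.sum(),np.percentile(P[k],[2,50,90,98],axis=0).round(4))
cv2.imwrite('pics/s2.png',cv2.resize(im[190:310,240:400,::-1],(800,600)))
```

```text
339 [[ 0.5232 -0.1027  0.0757]
 [ 0.5327 -0.0898  0.0978]
 [ 0.5461 -0.075   0.1017]
 [ 0.5551 -0.0697  0.1416]]
```

View pics/s2.png

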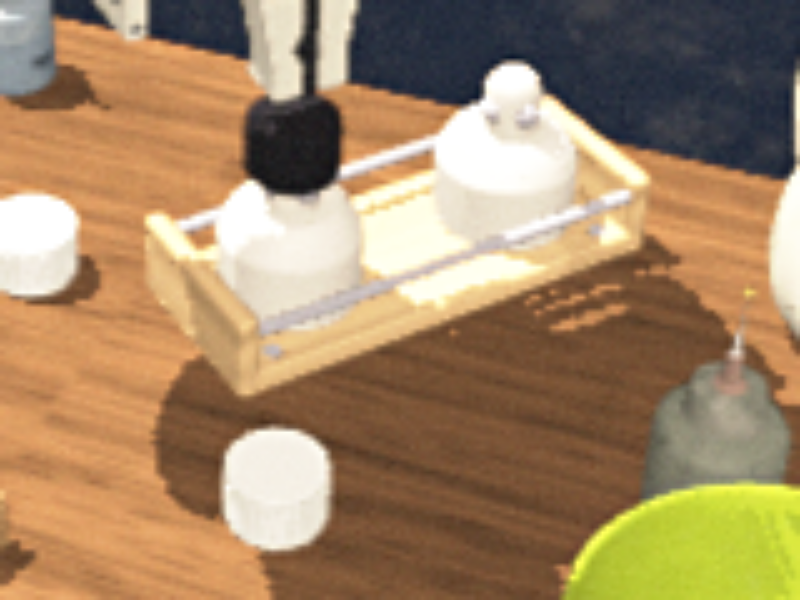

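The tips have just reached cap a's top at crop (300,100). The cap is still loose, so the tips sit about 10 mm above the reported TCP z. I keep going down slowly.

Call:
carry_out --deltas '[[0,[0,0,2],[0,0,0]],[0,[0,0,4],[0,0,0]],[0,[0,0,4],[0,0,0]]]'

```text
time_s: 2.7
tcp_pos: [0.5444, -0.084, 0.0862]
eef_rot: [180.0, -0.0, -132.0]
contact_force: [1.2, 0.3, 1.0]
gripper_width: 0.0001
gripper_force: 0.0
```

Call:
carry_out --deltas '[[0,[0,0,2],[0,0,0]],[0,[0,0,3],[0,0,0]],[0,[0,0,3],[0,0,0]]]'

```text
time_s: 3.0
tcp_pos: [0.5445, -0.084, 0.0834]
eef_rot: [180.0, -0.0, -132.0]
contact_force: [0.7, 0.0, -0.6]
gripper_width: 0.0003
gripper_force: 0.0
```

Run:
```python
from h import *
ims=[]
for n in('scene','top'):
    im,d=cap(n); P=cloud(n,d); near=(np.hypot(P[...,0]-.543,P[...,1]+.084)<.05)
    b=near&(im.max(2)<70)&(P[...,2]<.11)&(P[...,2]>.055); f=near&(im.min(2)>110)&(P[...,2]>.088)&(P[...,2]<.16)
    for nm,k in(('cap',b),('fing',f)):
        if k.sum(): print(n,nm,k.sum(),np.percentile(P[k],[2,50,98],axis=0).round(4).tolist())
    c=im[195:255,260:340,::-1] if n=='scene' else im[180:270,250:370,::-1]
    ims.append(cv2.resize(c,(400,300),interpolation=2))
cv2.imwrite('pics/s3.png',np.hstack(ims))
print(r.get_state()['tcp_pos'],r.get_state()['joints'])
```

```text
scene cap 280 [[0.5224, -0.1029, 0.0768], [0.5296, -0.0901, 0.0949], [0.5524, -0.0696, 0.1016]]
scene fing 355 [[0.5228, -0.1039, 0.1109], [0.5339, -0.087, 0.137], [0.551, -0.0671, 0.1583]]
[ 0.54467681 -0.08400806  0.08355782] [ 1.15992637e+01  1.52216200e+01 -2.40886049e+01  1.48361941e-03
 -5.06887642e+01 -5.35961619e+01]
```

View pics/s3.png

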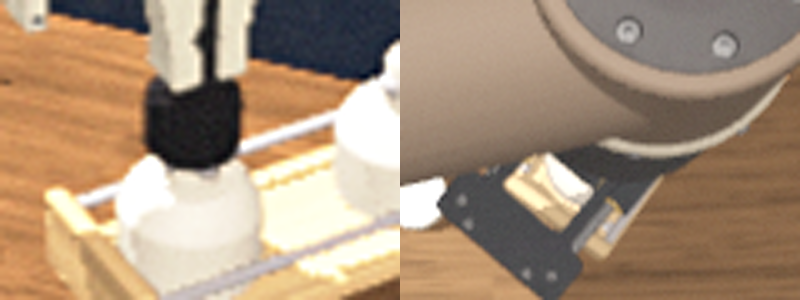

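The fingers stand directly over cap a, with their lower edge at about scene pixel (301,213) just touching its top. Their real tips sit about 18 mm above the reported z. I keep descending in small steps and watch the force.

Call:
carry_out --deltas '[[0,[0,0,2],[0,0,0]],[0,[0,0,3],[0,0,0]],[0,[0,0,3],[0,0,0]]]'

```text
time_s: 3.4
tcp_pos: [0.5445, -0.084, 0.0804]
eef_rot: [180.0, -0.0, -132.0]
contact_force: [-0.2, -0.1, 0.2]
gripper_width: 0.0004
gripper_force: 0.0
```

Call:
carry_out --deltas '[[0,[0,0,2],[0,0,0]],[0,[0,0,3],[0,0,0]],[0,[0,0,3],[0,0,0]]]'

```text
time_s: 3.7
tcp_pos: [0.5445, -0.084, 0.0774]
eef_rot: [180.0, -0.0, -132.0]
contact_force: [0.2, -0.2, 0.3]
gripper_width: 0.0001
gripper_force: 0.0
```

Run:
```python
from h import *
im,d=cap('scene'); P=cloud('scene',d)
for u in(296,300,303,307):
    print(u); 
    for v in range(200,232,3): print('  ',v,im[v,u].tolist(),P[v,u].round(3).tolist())
print(r.get_state()['contact_force'],r.get_state()['joint_torque'].round(1))
```

```text
296
   200 [233, 227, 202] [0.529, -0.084, 0.139]
   203 [233, 223, 201] [0.529, -0.084, 0.133]
   206 [234, 227, 204] [0.529, -0.084, 0.125]
   209 [233, 225, 199] [0.53, -0.084, 0.117]
   212 [235, 228, 204] [0.528, -0.085, 0.112]
   215 [149, 141, 122] [0.53, -0.084, 0.103]
   218 [32, 33, 30] [0.525, -0.086, 0.1]
   221 [32, 34, 33] [0.524, -0.087, 0.094]
   224 [34, 31, 33] [0.523, -0.087, 0.087]
   227 [23, 24, 25] [0.523, -0.087, 0.079]
   230 [243, 234, 214] [0.535, -0.083, 0.062]
300
   200 [155, 143, 127] [0.536, -0.089, 0.136]
   203 [89, 85, 75] [0.537, -0.089, 0.129]
   206 [30, 30, 33] [0.538, -0.089, 0.121]
   209 [145, 134, 115] [0.539, -0.089, 0.114]
   212 [143, 130, 114] [0.537, -0.09, 0.108]
   215 [36, 34, 33] [0.539, -0.089, 0.099]
   218 [37, 37, 37] [0.528, -0.093, 0.1]
   221 [33, 34, 34] [0.528, -0.093, 0.093]
   224 [33, 32, 32] [0.526, -0.094, 0.086]
   227 [17, 18, 23] [0.527, -0.094, 0.079]
   230 [193, 181, 168] [0.531, -0.093, 0.068]
303
   200 [120, 115, 101] [0.543, -0.093, 0.133]
   203 [172, 160, 140] [0.546, -0.092, 0.124]
   206 [159, 147, 129] [
[... 235 characters left out ...]

   224 [32, 28, 32] [0.532, -0.098, 0.084]
   227 [28, 29, 31] [0.532, -0.099, 0.076]
   230 [211, 194, 174] [0.544, -0.095, 0.06]
307
   200 [233, 224, 201] [0.547, -0.1, 0.133]
   203 [239, 232, 206] [0.547, -0.1, 0.125]
   206 [234, 227, 201] [0.548, -0.1, 0.118]
   209 [235, 228, 203] [0.546, -0.101, 0.112]
   212 [151, 138, 124] [0.549, -0.1, 0.103]
   215 [23, 21, 23] [0.541, -0.103, 0.101]
   218 [45, 35, 34] [0.541, -0.103, 0.094]
   221 [38, 28, 26] [0.542, -0.103, 0.086]
   224 [107, 101, 100] [0.542, -0.104, 0.079]
   227 [249, 230, 202] [0.565, -0.096, 0.053]
   230 [239, 233, 218] [0.547, -0.102, 0.059]
[ 0.09422064  0.11521676 -0.81685386] [ -0.  -45.9  23.7   5.7  -0.   -0. ]
```

Call:
carry_out --deltas '[[0,[0,0,2],[0,0,0]],[0,[0,0,4],[0,0,0]],[0,[0,0,4],[0,0,0]]]'

```text
time_s: 4.05
tcp_pos: [0.5464, -0.0842, 0.0751]
eef_rot: [-179.8, 0.1, -131.9]
contact_force: [1.3, -1.4, 8.7]
gripper_width: 0.0002
gripper_force: 3.9
```

Call:
carry_out --deltas '[[0,[0,0,2],[0,0,0]],[0,[0,0,4],[0,0,0]],[0,[0,0,6],[0,0,0]],[0,[0,0,6],[0,0,0]]]'

```text
time_s: 4.45
tcp_pos: [0.5447, -0.084, 0.0675]
eef_rot: [-180.0, 0.0, -132.0]
contact_force: [-0.1, -0.5, -1.8]
gripper_width: 0.0004
gripper_force: 0.2
```

Clicked. On to the hard stop.

Call:
carry_out --deltas '[[0,[0,0,3],[0,0,0]],[0,[0,0,5],[0,0,0]],[0,[0,0,7],[0,0,0]],[0,[0,0,7],[0,0,0]],[0,[0,0,7],[0,0,0]]]'

```text
time_s: 4.95
tcp_pos: [0.5448, -0.084, 0.0635]
eef_rot: [-179.9, 0.0, -131.9]
contact_force: [-11.0, 3.8, 31.2]
gripper_width: 0.0001
gripper_force: 15.8
```

Hard stop: 12.5 mm of travel after contact, at 31 N. Cap a is home, so I rise and plan the move to cap b.

Call:
carry_out --deltas '[[0,[0,0,0],[0,0,0]],[0,[0,0,0],[0,0,0]],[0,[0,0,-20],[0,0,0]],[0,[0,0,-60],[0,0,0]],[0.75,[0,0,-100],[0,0,0]],[0.75,[0,0,-120],[0,0,0]],[0.75,[0,0,-120],[0,0,0]]]'

```text
time_s: 5.65
tcp_pos: [0.5464, -0.0839, 0.1838]
eef_rot: [-179.8, 0.2, -132.0]
contact_force: [0.2, 0.3, -0.8]
gripper_width: 0.019
gripper_force: 0.0
```

Run:
```python
from h import *
im,d=cap('scene'); P=cloud('scene',d)
k=(np.hypot(P[...,0]-.543,P[...,1]+.084)<.03)&(P[...,2]>.06)&(P[...,2]<.105)&(im.max(2)<70); print('cap a z98',np.percentile(P[k],[2,98],axis=0).round(4).tolist())
go([.487,.264,.17],-155)
```

```text
cap a z98 [[0.5227, -0.1026, 0.0639], [0.5561, -0.0697, 0.089]]
t 5.7 tcp [ 0.5452 -0.0838  0.1816] [-1.7992e+02  1.2000e-01 -1.3200e+02] shift mm [-219.5  276.1   11.7] rv [-0.001  0.002  0.401]
```

Cap a's top now reads 88 mm, so it is home. Next is the move over cap b.

Call:
carry_out --deltas '[[0.75,[-28,35,0],[0,0,0.05]],[0.75,[-56,70,0],[0,0,0.1]],[0.75,[-84,105,0],[0,0,0.15]],[0.75,[-112,140,0],[0,0,0.2]],[0.75,[-140,175,0],[0,0,0.25]],[0.75,[-168,210,0],[0,0,0.3]],[0.75,[-196,245,0],[0,0,0.35]],[0.75,[-219,276,10],[0,0,0.4]],[0.75,[-219,276,60],[0,0,0.4]],[0.75,[-219,276,100],[0,0,0.4]],[0.75,[-219,276,120],[0,0,0.4]],[0.75,[-219,276,120],[0,0,0.4]]]'

```text
time_s: 6.9
tcp_pos: [0.4833, 0.261, 0.0559]
eef_rot: [-179.8, -0.5, -154.9]
contact_force: [0.1, 0.4, 0.8]
gripper_width: 0.0658
gripper_force: 0.0
```

Run:
```python
from h import *
im,d=cap('scene'); P=cloud('scene',d); f,cx,cy,V=K('scene')
q=V[:3,:3]@[.487,.264,.06]+V[:3,3]; u,v=int(q[0]/q[2]*f+cx),int(q[1]/q[2]*f+cy); print(u,v,r.get_state()['gripper_width'])
k=(np.hypot(P[...,0]-.487,P[...,1]-.264)<.07)&(P[...,2]>.04)&(P[...,2]<.14)&(im.min(2)>120); print('fingers',np.percentile(P[k],[1,50,99],axis=0).round(4).tolist())
go([.487,.264,-.016],-155)
x0,y0=max(u-60,0),max(v-50,0); cv2.imwrite('pics/s4.png',cv2.resize(im[y0:y0+90,x0:x0+120,::-1],(800,600),interpolation=2))
```

```text
144 206 0.06592175945594798
fingers [[0.4515, 0.2085, 0.0841], [0.4887, 0.2283, 0.1147], [0.5102, 0.3048, 0.1389]]
t 6.95 tcp [0.4848 0.2621 0.0583] [-179.88   -0.28 -154.92] shift mm [-3.2  0.9 74.3] rv [-0.002 -0.005  0.001]
```

View pics/s4.png

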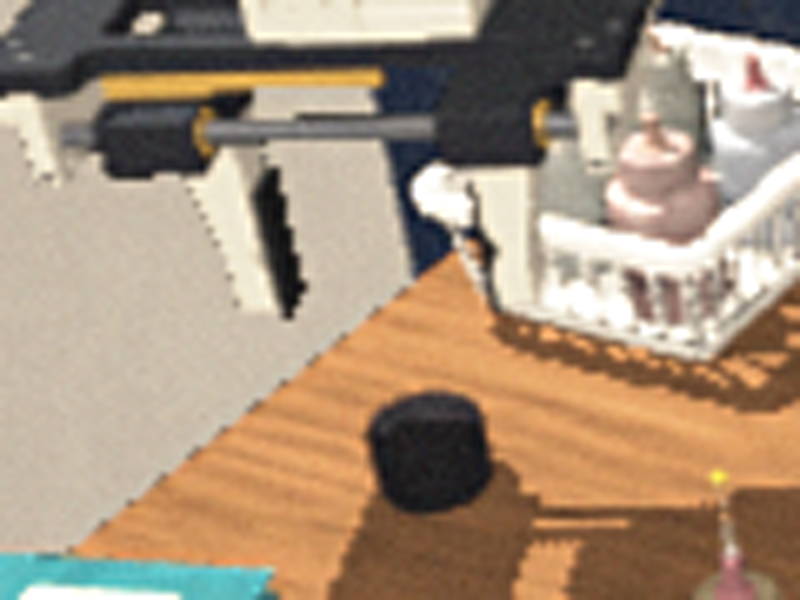

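The open fingers straddle the black cap: tips at crop (270,312) and (512,308), cap top at (430,400). With verticals leaning right there by perspective, they are centred over it. I descend in two stages.

Call:
carry_out --deltas '[[0.75,[-3,1,20],[0,0,0]],[0.75,[-3,1,45],[0,0,0]],[0.75,[-3,1,60],[0,0,0]],[0.75,[-3,1,66],[0,0,0]],[0.75,[-3,1,71],[0,0,0]],[0.75,[-3,1,75],[0,0,0]],[0.75,[-3,1,75],[0,0,0]]]'

```text
time_s: 7.65
tcp_pos: [0.4886, 0.2658, -0.0141]
eef_rot: [180.0, 0.0, -154.9]
contact_force: [0.3, 0.0, -0.1]
gripper_width: 0.0652
gripper_force: 0.0
```

Run:
```python
from h import *
print(r.get_state()['contact_force']); go([.487,.264,-.018],-155)
im,d=cap('scene'); P=cloud('scene',d)
k=(np.hypot(P[...,0]-.487,P[...,1]-.264)<.06)&(P[...,2]>.003)&(P[...,2]<.06)&(im.min(2)>130); print('fingers',k.sum(),np.percentile(P[k],[1,50,99],axis=0).round(4).tolist())
k=(np.hypot(P[...,0]-.487,P[...,1]-.264)<.03)&(P[...,2]>.003)&(P[...,2]<.03)&(im.max(2)<60); print('cap',k.sum(),np.percentile(P[k],[1,50,99],axis=0).round(4).tolist())
cv2.imwrite('pics/s5.png',cv2.resize(im[180:270,90:210,::-1],(800,600),interpolation=2))
```

```text
[ 0.30023709  0.04639449 -0.13311946]
t 7.65 tcp [ 0.4886  0.2658 -0.0141] [ 1.7999e+02  3.0000e-02 -1.5492e+02] shift mm [ 2.2 -0.9  3.9] rv [0.    0.001 0.001]
fingers 228 [[0.4572, 0.2134, 0.0133], [0.4941, 0.2268, 0.0388], [0.5159, 0.3089, 0.0591]]
cap 225 [[0.4664, 0.2453, 0.0038], [0.4789, 0.258, 0.0212], [0.5009, 0.28, 0.0278]]
```

View pics/s5.png

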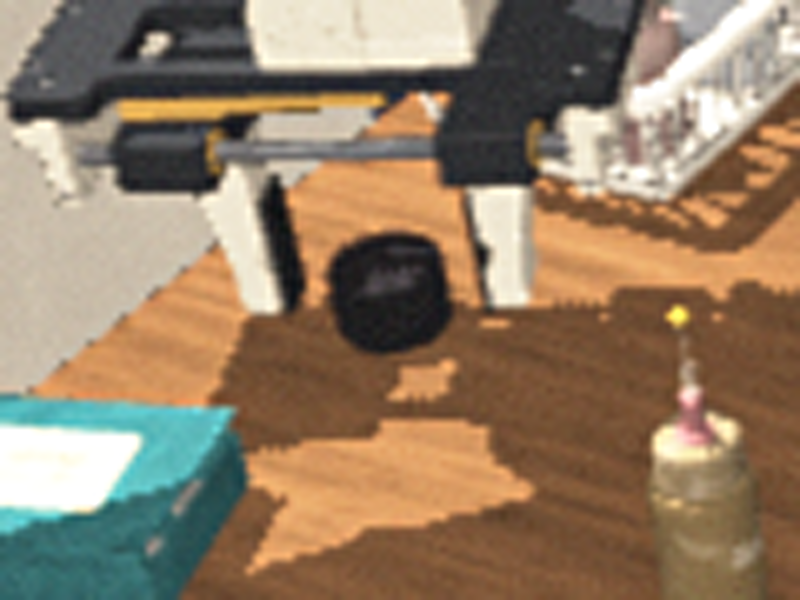

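The fingers straddle the cap: tips at crop (265,305) and (510,300), cap at (390,290), with tips about 10 mm up. I drop 3 mm more, close and lift.

Call:
carry_out --deltas '[[0.75,[2,-1,3],[0,0,0]],[0.75,[2,-1,3],[0,0,0]],[0.3,[2,-1,3],[0,0,0]],[0.3,[2,-1,3],[0,0,0]],[0.3,[2,-1,3],[0,0,0]],[0.3,[2,-1,3],[0,0,0]],[0.3,[2,-1,3],[0,0,0]],[0.3,[2,-1,3],[0,0,0]],[0.3,[2,-1,3],[0,0,0]]]' --squeeze 30

```text
time_s: 8.6
tcp_pos: [0.487, 0.2639, -0.0174]
eef_rot: [180.0, 0.0, -154.9]
contact_force: [0.3, -0.4, 1.6]
gripper_width: 0.0391
gripper_force: 30.0
```

Call:
carry_out --deltas '[[0.3,[0,0,-20],[0,0,0]],[0.3,[0,0,-60],[0,0,0]],[0.3,[0,0,-100],[0,0,0]],[0.3,[0,0,-140],[0,0,0]],[0.3,[0,0,-160],[0,0,0]],[0.3,[0,0,-160],[0,0,0]]]'

```text
time_s: 9.2
tcp_pos: [0.4885, 0.2652, 0.1463]
eef_rot: [179.9, 0.3, -154.9]
contact_force: [0.9, 0.1, -0.1]
gripper_width: 0.0396
gripper_force: 30.0
```

```bash
python3 -c "
from h import *
s=r.get_state();print(s['gripper_width'],s['gripper_force'],s['contact_force']);go([.630,-.152,.1426],-95)"
```

```text
0.03956256018601594 29.999943107832223 [ 0.91657823  0.12523266 -0.08096682]
t 9.2 tcp [0.4885 0.2652 0.1463] [ 179.89    0.35 -154.89] shift mm [  48.9 -437.8    2.5] rv [-1.000e-03  6.000e-03 -1.045e+00]
```

Call:
carry_out --deltas '[[0.3,[5,-44,0],[0,0,-0.1]],[0.3,[9,-88,0],[0,0,-0.2]],[0.3,[14,-132,0],[0,0,-0.3]],[0.3,[18,-176,0],[0,0,-0.4]],[0.3,[23,-220,0],[0,0,-0.5]],[0.3,[28,-264,0],[0,0,-0.6]],[0.3,[32,-308,0],[0,0,-0.7]],[0.3,[37,-352,0],[0,0,-0.8]],[0.3,[41,-396,0],[0,0,-0.9]],[0.3,[46,-437,0],[0,0,-1.045]],[0.3,[46,-437,0],[0,0,-1.045]],[0.3,[46,-437,0],[0,0,-1.045]]]'

```text
time_s: 10.4
tcp_pos: [0.6297, -0.1526, 0.1408]
eef_rot: [179.9, 0.0, -95.2]
contact_force: [-1.1, -0.3, -0.4]
gripper_width: 0.0394
gripper_force: 30.0
```

Run:
```python
from h import *
s=r.get_state();print(s['gripper_width'],s['gripper_force'],s['contact_force']);go([.630,-.152,.08],-95)
im,d=cap('scene'); P=cloud('scene',d)
k=(np.hypot(P[...,0]-.63,P[...,1]+.152)<.03)&(P[...,2]>.14)&(P[...,2]<.20)&(im.max(2)<60); print('cap',k.sum(),np.percentile(P[k],[1,50,99],axis=0).round(4).tolist())
k=(np.hypot(P[...,0]-.63,P[...,1]+.152)<.016)&(P[...,2]>.066)&(P[...,2]<.09); Q=P[k]; print('neck',k.sum(),np.percentile(Q,[1,50,99],axis=0).round(4).tolist())
cv2.imwrite('pics/s6.png',cv2.resize(im[140:260,280:440,::-1],(800,600),interpolation=2))
```

```text
0.039355839599800865 29.999662048649043 [-1.14193561 -0.26624242 -0.44511741]
t 10.4 tcp [ 0.6297 -0.1526  0.1408] [179.85   0.   -95.24] shift mm [-0.6 -0.4 60.8] rv [ 0.003  0.    -0.004]
cap 99 [[0.6127, -0.1716, 0.1587], [0.6198, -0.1668, 0.1753], [0.634, -0.1597, 0.1852]]
neck 127 [[0.6156, -0.164, 0.0663], [0.6208, -0.153, 0.0781], [0.6375, -0.1411, 0.0853]]
```

View pics/s6.png

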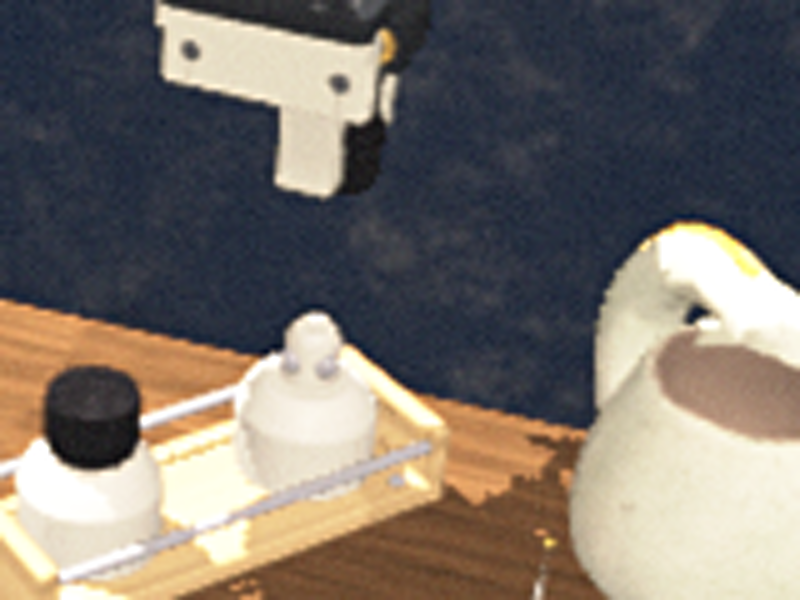

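The carried cap is held level behind the finger at crop (336,150), directly above the bare neck at (313,330). Cap a sits home at (92,415). I lower it.

Call:
carry_out --deltas '[[0.3,[0,0,25],[0,0,0]],[0.3,[0,0,50],[0,0,0]],[0.3,[0,0,64],[0,0,0]],[0.3,[0,0,70],[0,0,0]],[0.3,[0,0,75],[0,0,0]],[0.3,[0,0,80],[0,0,0]],[0.3,[0,0,80],[0,0,0]]]'

```text
time_s: 11.15
tcp_pos: [0.6306, -0.1513, 0.0626]
eef_rot: [-180.0, 0.0, -95.0]
contact_force: [0.6, 0.3, -0.7]
gripper_width: 0.0395
gripper_force: 30.0
```

Call:
carry_out --deltas '[[0.3,[0,0,2],[0,0,0]],[0.3,[0,0,4],[0,0,0]],[0.3,[0,0,6],[0,0,0]],[0.3,[0,0,7],[0,0,0]],[0.3,[0,0,7],[0,0,0]]]' --squeeze 60

```text
time_s: 11.65
tcp_pos: [0.6309, -0.1516, 0.0567]
eef_rot: [-179.9, -0.0, -95.0]
contact_force: [-1.8, 0.4, 6.7]
gripper_width: 0.039
gripper_force: 60.0
```

Contact is exactly where the nubs should be, with little side force. I press through while gripping.

Call:
carry_out --deltas '[[0.3,[0,0,2],[0,0,0]],[0.3,[0,0,4],[0,0,0]],[0.3,[0,0,6],[0,0,0]],[0.3,[0,0,8],[0,0,0]],[0.3,[0,0,8],[0,0,0]]]'

```text
time_s: 12.15
tcp_pos: [0.6307, -0.1516, 0.0476]
eef_rot: [-180.0, -0.0, -95.0]
contact_force: [1.4, -1.0, -0.4]
gripper_width: 0.0389
gripper_force: 60.0
```

Call:
carry_out --deltas '[[0.3,[0,0,2],[0,0,0]],[0.3,[0,0,4],[0,0,0]],[0.3,[0,0,6],[0,0,0]],[0.3,[0,0,6],[0,0,0]],[0.3,[0,0,6],[0,0,0]]]'

```text
time_s: 12.65
tcp_pos: [0.6303, -0.1516, 0.044]
eef_rot: [-180.0, -0.0, -95.0]
contact_force: [-9.1, 2.7, 20.3]
gripper_width: 0.039
gripper_force: 60.0
```

Call:
carry_out --deltas '[[0.3,[0,0,0],[0,0,0]],[0.3,[0,0,0],[0,0,0]],[0.3,[0,0,0],[0,0,0]],[0.3,[0,0,0],[0,0,0]]]'

```text
time_s: 13.05
tcp_pos: [0.6304, -0.1516, 0.044]
eef_rot: [-180.0, -0.0, -95.0]
contact_force: [-8.1, 2.4, 21.1]
gripper_width: 0.0388
gripper_force: 60.0
```

Run:
```python
from h import *
im,d=cap('scene'); P=cloud('scene',d); s=r.get_state(); print(s['contact_force'],s['tcp_pos'])
for nm,c in(('a',(.544,-.084)),('b',(.63,-.152))):
    k=(np.hypot(P[...,0]-c[0],P[...,1]-c[1])<.024)&(P[...,2]>.05)&(P[...,2]<.12)&(im.max(2)<60); print(nm,k.sum(),np.percentile(P[k],[1,50,95,99],axis=0).round(4).tolist())
cv2.imwrite('pics/s7.png',cv2.resize(im[150:270,270:430,::-1],(800,600),interpolation=2))
```

```text
[-8.49757404  2.66396903 21.59622925] [ 0.63031762 -0.15154912  0.0439784 ]
a 274 [[0.5224, -0.1034, 0.064], [0.5307, -0.0876, 0.0836], [0.5538, -0.0714, 0.0886], [0.5584, -0.0687, 0.0893]]
b 44 [[0.6138, -0.1702, 0.0631], [0.62, -0.1672, 0.0739], [0.6314, -0.1614, 0.0871], [0.6326, -0.1609, 0.0879]]
```

View pics/s7.png

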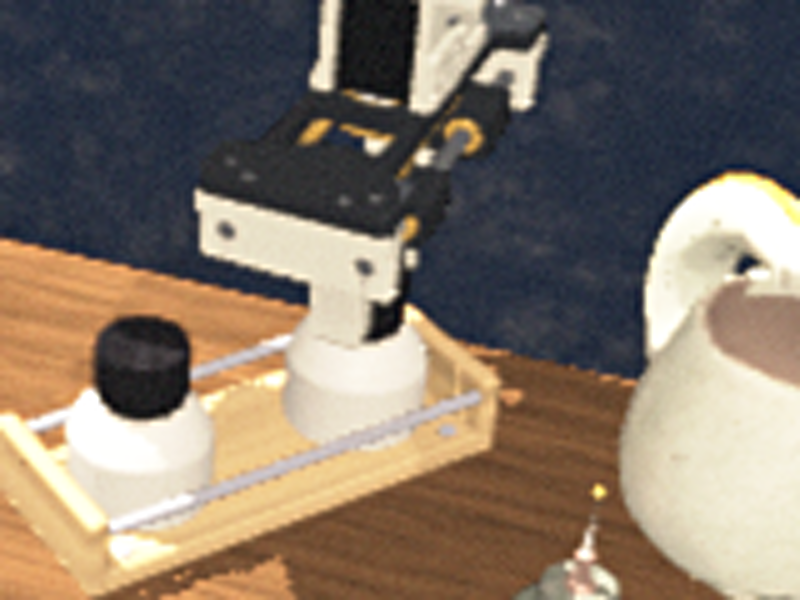

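Cap b (crop (385,318)) is down on its jar with its top at 87–88 mm, held by the gripper at a steady 21 N. Cap a is home at (140,365). I hand the job in.

```bash
python3 -c "
from h import *
print(r.close_job())"
```

```text
the job is handed in; nothing more can be done
None
```

Both caps measured fully home (tops 87–89 mm above the bench), and I handed the job in with the gripper still pressing the second cap down at about 21 N; I did not re-measure the bottles, and the hand-in returned no verdict.

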